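# Clamp a sample vial with the clutch knob

## Task

Stand the white-capped sample vial upright on the seat of the vial clamp, between the V-block and the open jaw, and let go of it. Then turn the round clutch knob clockwise until its clutch clicks, stop there before the clutch runs solid and crushes the glass, and let go, leaving the vial clamped. Leave the black-capped vial alone.

Things in the scene. Friction and masses are not known exactly. Their poses are not given: they have to be found in the camera images.
- vial_white: loose sample vial with white screw cap and purplish contents, standing upright, 57 mm tall: glass body 27 mm in diameter up to 39 mm, above it shoulder and cap 23 mm in diameter; origin at the centre of its underside, z up. Grasp it with the fingertips 26 to 32 mm above its underside, so that they hold the glass and clear the clamp.
- vial_black: similar vial with a black cap, 27 mm diameter, 57 mm tall, a bystander not to be moved; origin at the centre of its underside
- clamp: grey vial clamp fixed to the bench, base plate 180 x 76 x 10 mm (x = -94 to +86 mm in its frame); origin at the centre of the underside, own x runs from the V-block end to the knob end, z up. V-block (black faces) and jaw reach 32 mm above the bench, the aluminium gear head (50 x 52 mm) under the knob 56 mm. Knob axis and vial seat lie 97 mm apart.
- nest (a point): point on the base plate, 10 mm above the bench, where the centre of the vial's underside stands when pressed home into the V-block; same axes as the clamp. The smooth 120 degree V lies on its -x side, the jaw on its +x side. Set the vial down 3 mm to the +x side of this point, or midway between V and jaw; the closing jaw pushes it home.
- jaw: moving jaw plate 30 mm wide, 20 mm high with a black pad, driven by the knob; origin in the middle of the pad's face, which looks along the clamp's -x. It starts 6 to 11 mm short of a vial that stands home at the nest, and closes 4 mm per radian of knob turn.
- knob_grip (a point): on the vertical axis of the knob, 79 mm above the bench, 12 mm under its top face; its x axis turns with the knob. The knob is a black fluted cylinder, 33 to 36 mm across, from 61 to 91 mm above the bench, with a white pointer. Clockwise from above closes the jaw; 1.5 to 3.5 rad in all, so several grasps may be needed; the screw holds when let go.
- clutch (a point): fixed point on the knob's axis at the top of the gear head (56 mm up), under a 44 mm steel collar that turns the screw. The knob drives the collar through the clutch. Turning freely takes 0.1 N m (standing still, anything within +-0.1). Once the jaw has met the vial the torque climbs to 0.20 N m; there the clutch lets go (the click) and the knob turns on alone at 0.20 to 0.215 N m.
- clutch_limit (a point): fixed point 6 mm above clutch, at the knob's foot. While the clutch slips (0.7 rad at most) the knob's white pointer leaves the collar's black line, past its red line (0.35 rad), and the jaw stands still at about 24 N. After 0.7 rad the clutch is solid and the jaw force climbs again; over 45 N the glass breaks. Let go, the knob springs back and the jaw stays tight.
Things that resemble listed ones, but are neither listed nor needed, are in the scene too. Leave any turquoise look-alike of the vial_white alone.

How it is judged (in metres and radians):
On the way, in this order (a step that is already met when the one before it is completed fails the run):
1. the white-capped vial stands upright on the seat of the clamp, between V-block and jaw, let go (horizontal distance between vial_white and nest below 0.014 m and z of vial_white in the frame of nest below 0.003 m and angle between vial_white's own z axis and vertical below 0.12 rad and contact force between the fingers and vial_white below 0.1 N), for 0.2 s.
2. the knob is turned until the clutch clicks: the jaw presses on the vial with more than 19 N (contact force between jaw and vial_white above 19 N and contact force between the fingers and vial_white below 0.1 N), for 0.2 s.
At the end, for the whole second after the job is handed in: the white-capped vial stands upright (within 0.1 rad) on the seat, within 4 mm of its home position in the V-block and not more than 3 mm above the seat, at rest, and the jaw still presses on it with more than 14 N (horizontal distance between vial_white and nest below 0.004 m and z of vial_white in the frame of nest below 0.003 m and angle between vial_white's own z axis and vertical below 0.1 rad and contact force between jaw and vial_white above 14 N and linear speed of vial_white below 0.01 m/s); the robot touches nothing.
It fails at once if the glass is crushed: the jaw presses on the vial with more than 45 N (contact force between jaw and vial_white above 45 N).
It fails at once if the black-capped vial is moved by more than 15 mm (distance of vial_black from where it was at the start of the episode above 0.015 m).
It also fails if it takes over 72 s, if anything falls off the work surface, if the arm or the gripper's body presses on something with over 40 N, if the wrist force passes 120 N, or if a joint passes its speed limit or range.

## Robot

A 6-joint arm with a two-finger parallel gripper is mounted at the origin on a cart in front of the work surface, level with it; the furniture and walls round the work are solid. World frame = base frame: x ahead of the robot, y to its left, z up, the work surface at z = 0. Lengths are in mm, angles in rad, forces in N, time in s.
With the tool pointing down it reaches from about 275 to 750 mm from the base axis. Payload 10.2 kg.
Tool frame: the origin (TCP) lies midway between the tips of the shut fingers; the grasp point (between the pads) lies 19 mm behind it (ctrl.grasp_offset is the distance from the TCP to the grasp point, in mm); z points along the fingers, y is the line along which they close (so a half turn about z gives the same grasp; the last joint's range is limited). The gripper opens to 85 mm and grips with 20 to 120 N. Pads are 22 mm wide; open, the fingers measure 114 mm over their backs; the gripper's body (76 mm by 85 mm) begins 54 mm behind the grasp point. The pads swing forward as they close: fully open they stand 13 mm farther back than shut.
Start: joints at [-1.532, 0.313, 1.498, -0, 1.331, -0.223], TCP at [135.867, -507.121, 231.294] pointing down, gripper open.
Joint ranges: [-2.94, 2.94], [-0.97, 2.17], [0.19, 2.56], [-1.23, 4.37], [0.02, 3.11], [-2.88, 2.88]. Speed limits (rad/s): [2.39, 2.39, 3.01, 3.14, 3.14, 3.14].

## Interface

Orientations are given as a unit quaternion [w, x, y, z].
In Python, from rig import ctrl, viewer, models gives the robot as it stands. The module is installed in compiled form; this text tells all that it offers.
- The arm moves only by the shell command python3 -m pendant 'ROWS' [OPENING] [FORCE]. ROWS is text: rows parted by semicolons, each of 4 numbers parted by spaces: the shift along the tool's x, y, z in m, then the turn about the tool's z in rad. In form: x y z yaw; .... A call has 1 to 10 rows; each row shifts and turns the commanded pose from where the row before left it, along the tool's axes as they then stand; what a row does not reach is not made up. A row lasts 1/8 s, in which the tool goes at most 62.5 mm and 10.7 degrees, less where a joint would pass 70% of its speed; a pose out of reach is approached as far as the arm can. A call is refused whole if a number of a shift passes 0.0625 or a number of a turn 0.188, either way. A call with a gripper value outside its range is refused whole. OPENING is the opening, from 0 (shut) to 1 (fully open), set as the call begins (- or left out, the last holds). The fingers move at their own pace and stop on an object; FORCE is the grip in N (left out, the last holds). Time passes only in rows, so rows that do not move let the fingers close. It gives the time, the measured TCP pose, the force, the opening and the grip force at its end, in the units of the state.
- ctrl.sense(): the state, without advancing time (a new reading comes with each control period).
- viewer.capture(name): name is "scene" or "top"; returns a dict with "color" (420x560x3 uint8, red, green, blue), "vertical_fov" (degrees; the focal length in pixels is half the picture's height over the tangent of half this angle, whatever the lens; pixels are square), "cx", "cy" (the principal point, pixels), "pose" (4x4, takes a point from camera to world coordinates). Camera axes: x right, y down, z forward; pixel columns grow to the right and rows downward; lengths in mm; the calibration is good to about 2 mm. A picture is of the moment at which its call begins. There is no depth.
- ctrl.finish_job(): hands the job in; it is judged then, once.
Trained networks look in the newest picture that a camera, given by its name, has taken for a name from the list of things; names that differ only in an ending like _2 or _b are one class to them, and where a whole thing is asked for, a point or a joint stands for the part that bears it (a point fixed in the world has none). Each returns a list of dicts, best first, with "p" (0 to 1); they miss things now and then, are a little off and sometimes report something else, mostly with a low value. They report only what shows in the picture. A call takes as long as a camera call. They do not tell look-alikes from the thing itself.
- models.boxes_of(camera, query): "at" ([x, y, z] in mm, in world coordinates, good to about 4 mm: the middle of the surface that is visible of it).
The state is a dict: "time_s": time; "joints": joint angles; "dq": joint speeds; "tau": joint torques, N m; "eef_pos": TCP position; "ee_rot": TCP orientation; "force": force on the tool from outside, world axes, zero at the start; "wrist_torque": the same for the moment, N m; "grip_width": opening from 0.0 (shut) to 1.0 (fully open); "grip_force": force on a finger pad.
Only numpy, scipy, OpenCV 4.12 (cv2) and the standard library are available. Lean on these libraries where they do the work, as an engineer would, in place of code of your own. Each camera call takes 0.05 s, during which the arm holds its last target. There are 200 camera calls.

## Working session

There is one attempt and no reset: what is moved stays moved. The work goes in short steps, Python scripts to look and compute and a shell command to move; the robot and the scene stay as the last step left them, time stands still between calls to the robot, and variables do not carry over. Pictures are saved under pics/ and viewed, at most 10 in all, crops included, and the job is handed in when it is done.

```bash
mkdir -p pics; cat > h.py <<'E'
import numpy as np, cv2
from rig import ctrl, viewer, models
def cap(n,f=None):
    c=viewer.capture(n)
    if f: cv2.imwrite('pics/'+f,c['color'][:,:,::-1])
    return c
def foc(c): return 210/np.tan(np.radians(c['vertical_fov'])/2)
def ray(c,u,v,z):
    f=foc(c);T=np.array(c['pose']);d=T[:3,:3]@np.array([(u-c['cx'])/f,(v-c['cy'])/f,1]);o=T[:3,3]
    return o+d*(z-o[2])/d[2]
def proj(c,p):
    f=foc(c);T=np.array(c['pose']);q=T[:3,:3].T@(np.array(p)-T[:3,3]);return [c['cx']+f*q[0]/q[2],c['cy']+f*q[1]/q[2]]
E
python3 - <<'E'
from h import *
a=cap('scene');b=cap('top')
cv2.imwrite('pics/a.png',a['color'][:,:,::-1]);cv2.imwrite('pics/b.png',b['color'][:,:,::-1])
np.set_printoptions(precision=3,suppress=True)
for n,c in(('scene',a),('top',b)):
    print(n,c['vertical_fov'],np.array(c['pose'])[:3,3])
    for q in('vial_white','vial_black','clamp','jaw','knob_grip'):
        for r in models.boxes_of(n,q): print(q,round(r['p'],2),np.round(r['at']),np.round(proj(c,r['at'])))
print(ctrl.sense())
E
```

```text
scene 49.9141542889564 [ 102.312 -914.371  413.226]
vial_white 0.75 [ 428. -322.   39.] [274. 266.]
vial_white 0.72 [ 566. -186.   24.] [301. 229.]
vial_white 0.59 [ 392. -385.   37.] [274. 290.]
vial_black 0.64 [ 541. -362.   29.] [342. 265.]
clamp 0.64 [ 565. -185.   24.] [300. 228.]
jaw 0.57 [ 530. -174.   22.] [283. 231.]
knob_grip 0.87 [ 589. -184.   78.] [310. 202.]
top 55.91996664175774 [ 402.003 -222.249  918.806]
vial_white 0.71 [ 427. -313.   54.] [308. 251.]
vial_white 0.57 [ 397. -371.   56.] [334. 266.]
vial_black 0.67 [ 547. -350.   58.] [325. 197.]
clamp 0.75 [ 539. -168.   11.] [244. 202.]
jaw 0.53 [ 538. -166.   28.] [243. 201.]
knob_grip 0.77 [ 598. -166.   88.] [242. 169.]
{'time_s': 0.6, 'joints': array([-1.532,  0.313,  1.498, -0.   ,  1.331, -0.223]), 'dq': array([-0.   , -0.001,  0.   , -0.   , -0.001, -0.001]), 'tau': array([ -0.001, -41.203, -25.984,  -0.   ,   0.001,  -0.   ]), 'eef_pos': array([ 135.866, -507.092,  231.273]), 'ee_rot': array([-0.   ,  0.991,  0.131, -0.   ]), 'force': array([ 0.909, -0.395,  0.187]), 'wrist_torque': array([-0.047,  0.019,  0.019]), 'grip_force': 0.0, 'grip_width': 0.997786104869115}
```

```bash
python3 - <<'E'
import cv2
a=cv2.imread('pics/a.png');b=cv2.imread('pics/b.png')
cv2.imwrite('pics/c.png',cv2.resize(a[170:320,200:400],None,fx=4,fy=4,interpolation=2))
cv2.imwrite('pics/d.png',cv2.resize(b[130:290,190:370],None,fx=3.7,fy=3.7,interpolation=2))
E
```

```text
(no output)
```

View pics/c.png

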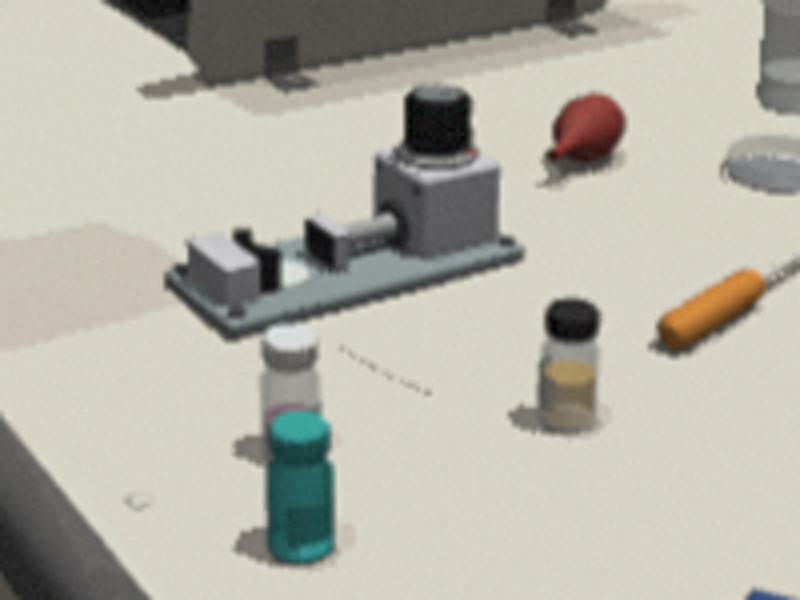

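View pics/d.png

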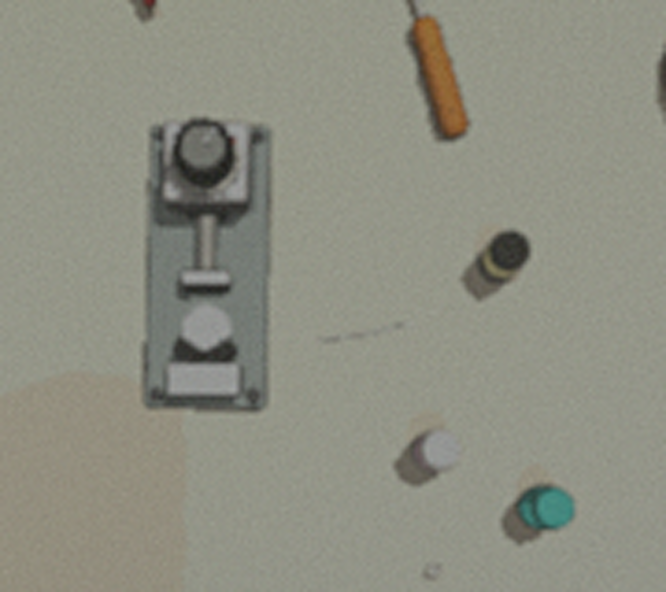

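View pics/b.png

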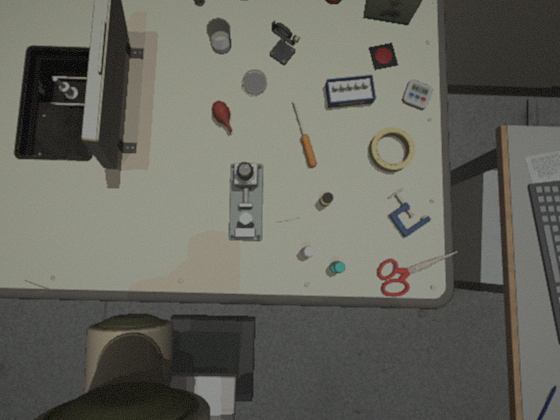

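The top view shows three vials: white cap with purplish contents at (308,251), turquoise look-alike at (337,267) and black cap at (326,199). There is also a white seat disc on the clamp at (246,218), which is not a vial. I choose (308,251), and both close crops confirm it. The clamp's V-block end points toward the robot and its knob is at (245,171).

```bash
python3 - <<'E'
from h import *
np.set_printoptions(precision=1,suppress=True)
b=cap('top');a=cap('scene')
P=lambda u,v:(190+u/3.7-.5,130+v/3.7-.5)
Q=lambda u,v:(200+u/4-.5,170+v/4-.5)
print('white cap',ray(b,*P(438,450),57), 'scene',ray(a,*Q(291,341),57))
print('black cap',ray(b,*P(510,250),57),'turq',ray(b,*P(554,507),57),ray(a,*Q(299,430),57))
print('knob',ray(b,*P(204,152),91),ray(a,*Q(439,97),91))
print('seat disc',ray(b,*P(207,328),10))
for p in((150,123),(270,127),(145,405),(267,408)):print('corner',ray(b,*P(*p),10))
print('gearhead',[ray(b,*P(*p),56)[:2] for p in((165,123),(250,123),(160,200),(247,205))])
print('jaw',[ray(b,*P(*p),30)[:2] for p in((180,288),(228,292))])
g=b['color'][120:300,180:380].astype(int)
m=(g.min(2)>150)
hsv=cv2.cvtColor(b['color'],cv2.COLOR_RGB2HSV)
print(hsv[251,308],hsv[245,290])
E
```

```text
white cap [ 427.3 -313.4   57. ] scene [ 427.9 -315.1   57. ]
black cap [ 547.4 -354.8   57. ] turq [ 395.9 -381.8   57. ] [ 394.9 -381.5   57. ]
knob [ 593.8 -172.    91. ] [ 596.8 -170.2   91. ]
seat disc [ 500.5 -173.    10. ]
corner [ 630.4 -132.2   10. ]
corner [ 630.1 -208.4   10. ]
corner [ 451.6 -136.3   10. ]
corner [ 451.8 -211.8   10. ]
gearhead [array([ 619.1, -145.8]), array([ 620.7, -197. ]), array([ 571.8, -144.6]), array([ 570.3, -196.8])]
jaw [array([ 522.5, -156.7]), array([ 520.9, -186.1])]
[ 45   7 146] [ 33  21 148]
```

```bash
python3 -m pendant '0 0 0 0.122; 0 0 0 0.121; .0422 -.0267 0 0; .0422 -.0267 0 0; .0422 -.0267 0 0; .0422 -.0267 0 0; .0422 -.0267 0 0; .0422 -.0267 0 0; .0422 -.0267 0 0; 0 0 0 0' 0.6 30; python3 -c "
from h import *
s=ctrl.sense();print(s['joints'],s['ee_rot'])"
```

```text
time_s: 1.95
eef_pos: [429.6, -312.9, 231.2]
ee_rot: [-0.0, 1.0, 0.011, 0.0]
force: [-0.1, -1.1, -0.2]
grip_width: 0.6
grip_force: 0.0
[-8.50269331e-01  3.27186745e-01  1.47855802e+00  3.69849837e-04
  1.33593037e+00  6.97549102e-01] [-1.48398483e-04  9.99934479e-01  1.14456549e-02  1.09650255e-04]
```

```bash
python3 -m pendant '-.002 .0013 .04 0; 0 0 .05 0; 0 0 .04 0; 0 0 .03 0; 0 0 .025 0; 0 0 .02 0; 0 0 0 0' 0.6 30; python3 - <<'E'
from h import *
cap('top','e.png');a=cap('scene','f.png')
c=a['color'][230:310,230:330,::-1];cv2.imwrite('pics/g.png',cv2.resize(c,None,fx=7,fy=7,interpolation=2))
E
```

```text
time_s: 2.82
eef_pos: [424.6, -316.1, 25.3]
ee_rot: [-0.001, 1.0, 0.009, -0.001]
force: [0.5, -0.0, -0.1]
grip_width: 0.605
grip_force: 0.0
```

View pics/g.png

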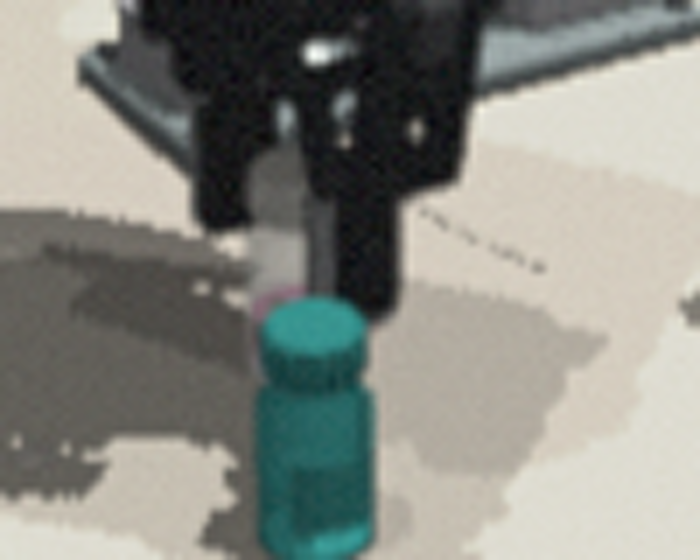

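The fingers straddle the white-capped vial, crop (275,240), and the turquoise one in front, (315,430), is untouched. I'll trim a few mm and close.

```bash
python3 -m pendant '.003 -.0015 0 0; 0 0 0 0; 0 0 0 0; 0 0 0 0' 0.6 30;python3 -m pendant '0 0 0 0; 0 0 0 0; 0 0 0 0; 0 0 0 0; 0 0 0 0; 0 0 0 0' 0.1 30; python3 -m pendant '0 0 -.02 0; 0 0 -.04 0; 0 0 -.02 0; 0 0 0 0; 0 0 0 0'
```

```text
time_s: 3.42
eef_pos: [428.7, -314.5, 26.4]
ee_rot: [0.0, 1.0, 0.009, 0.0]
force: [-0.8, 1.0, -0.2]
grip_width: 0.602
grip_force: 0.0
time_s: 4.18
eef_pos: [428.8, -314.6, 26.4]
ee_rot: [0.0, 1.0, 0.009, 0.0]
force: [-1.4, 0.1, 3.3]
grip_width: 0.296
grip_force: 29.6
time_s: 4.8
eef_pos: [428.3, -314.0, 105.1]
ee_rot: [-0.001, 1.0, 0.009, -0.001]
force: [0.6, 0.3, -0.5]
grip_width: 0.303
grip_force: 29.6
```

```bash
python3 -m pendant '.0126 -.0232 0 0; .0193 -.0349 0 0; .0193 -.0349 0 0; .0130 -.0234 0 0; .0128 -.0233 0 0; 0 0 0 0; 0 0 0 0; 0 0 0 0'; python3 - <<'E'
from h import *
b=cap('top');a=cap('scene')
x=cv2.resize(b['color'][160:250,200:290,::-1],None,fx=4.4,fy=4.4,interpolation=2)
y=cv2.resize(a['color'][185:265,230:330,::-1],(400,320),interpolation=2)
w=np.zeros((396,800,3),np.uint8);w[:,:396]=x;w[:320,400:]=y
cv2.imwrite('pics/i.png',w)
E
```

```text
time_s: 5.8
eef_pos: [502.6, -174.1, 106.0]
ee_rot: [-0.0, 1.0, 0.009, -0.0]
force: [-0.1, -0.2, -0.0]
grip_width: 0.294
grip_force: 29.6
```

View pics/i.png

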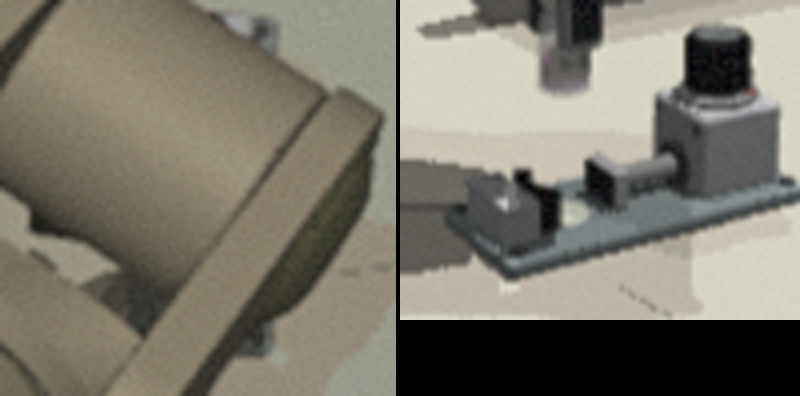

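The scene camera shows the vial held upright above the seat; the top view is blocked by the arm. I'll lower it to just above the jaw and check there.

```bash
python3 -m pendant '0 -.001 .02 0; 0 0 .02 0; 0 0 .004 0; 0 0 0 0; 0 0 0 0; 0 0 0 0'; python3 - <<'E'
from h import *
a=cap('scene')
e=np.array(ctrl.sense()['eef_pos']);print(e)
im=a['color'][:,:,::-1].copy()
im=cv2.resize(im[185:265,240:340],(800,640),interpolation=2)[:600]
for p,col in(((501.8,-173,35.5),(0,0,255)),((498.5,-173,10),(0,255,0)),((521.5,-171.5,32),(255,0,0)),((595.5,-171,91),(0,255,255))):
    u,v=proj(a,p);cv2.circle(im,(int((u-240+.5)*8),int((v-185+.5)*8)),4,col,-1)
cv2.imwrite('pics/j.png',im)
E
```

```text
time_s: 6.65
eef_pos: [503.3, -172.5, 62.9]
ee_rot: [0.0, 1.0, 0.009, 0.0]
force: [-0.5, 0.1, 0.3]
grip_width: 0.296
grip_force: 29.6
[ 503.19747647 -172.48991327   62.72477996]
```

View pics/j.png

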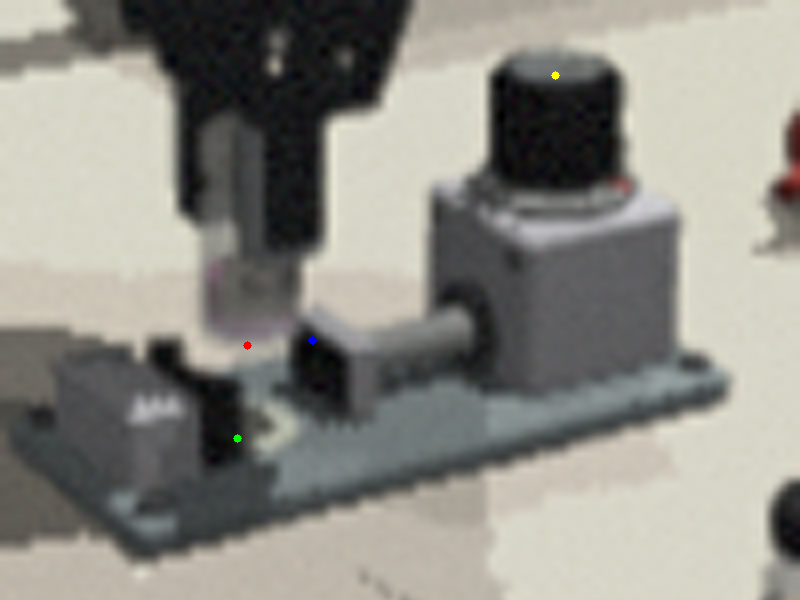

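The vial hangs at crop (247,330), over the seat between the V-block (215,420) and the jaw face (322,345). The alignment is good, so I'm lowering it.

```bash
python3 -m pendant '-.0005 .0005 .012 0; 0 0 .006 0; 0 0 .004 0; 0 0 .002 0; 0 0 0 0; 0 0 0 0; 0 0 0 0'; python3 -m pendant '0 0 .001 0; 0 0 0 0; 0 0 0 0'
```

```text
time_s: 7.58
eef_pos: [502.6, -172.9, 38.5]
ee_rot: [0.0, 1.0, 0.009, 0.0]
force: [0.3, -0.7, 1.0]
grip_width: 0.296
grip_force: 29.6
time_s: 7.95
eef_pos: [502.6, -172.9, 37.3]
ee_rot: [-0.0, 1.0, 0.009, 0.0]
force: [0.5, 0.3, -1.0]
grip_width: 0.296
grip_force: 29.6
```

```bash
for i in 1; do python3 -m pendant '0 0 .001 0; 0 0 0 0; 0 0 0 0'; done; python3 -m pendant '0 0 .0005 0; 0 0 0 0; 0 0 0 0'
```

```text
time_s: 8.32
eef_pos: [502.6, -172.9, 36.4]
ee_rot: [0.0, 1.0, 0.009, 0.0]
force: [0.5, -0.6, 0.6]
grip_width: 0.297
grip_force: 29.8
time_s: 8.7
eef_pos: [502.8, -173.0, 36.4]
ee_rot: [0.0, 1.0, 0.009, 0.0]
force: [-1.4, 0.3, 6.5]
grip_width: 0.305
grip_force: 30.2
```

```bash
python3 -m pendant '0 0 0 0; 0 0 0 0; 0 0 0 0; 0 0 0 0; 0 0 0 0' 0.7; python3 -m pendant '0 0 -.02 0; 0 0 -.05 0; 0 0 -.05 0; -.02 0 -.05 0; -.05 .02 0 0; -.06 .0 0 0; -.05 0 0 0; 0 0 0 0'; python3 - <<'E'
from h import *
b=cap('top');a=cap('scene');print(ctrl.sense()['joints'])
x=cv2.resize(b['color'][155:245,200:290,::-1],None,fx=4.4,fy=4.4,interpolation=2)
y=cv2.resize(a['color'][185:265,240:340,::-1],(400,320),interpolation=2)
w=np.zeros((396,800,3),np.uint8);w[:,:396]=x;w[:320,400:]=y
cv2.imwrite('pics/k.png',w)
E
```

```text
time_s: 9.32
eef_pos: [502.5, -172.9, 35.8]
ee_rot: [-0.0, 1.0, 0.009, -0.0]
force: [0.4, 0.3, -0.5]
grip_width: 0.696
grip_force: 0.0
time_s: 10.32
eef_pos: [321.1, -196.1, 206.0]
ee_rot: [0.0, 1.0, 0.008, 0.0]
force: [0.6, -0.0, 0.8]
grip_width: 0.699
grip_force: 0.0
[-8.58972079e-01  5.65466361e-03  1.93128759e+00  1.95586547e-04
  1.20346171e+00  6.93832875e-01]
```

View pics/k.png

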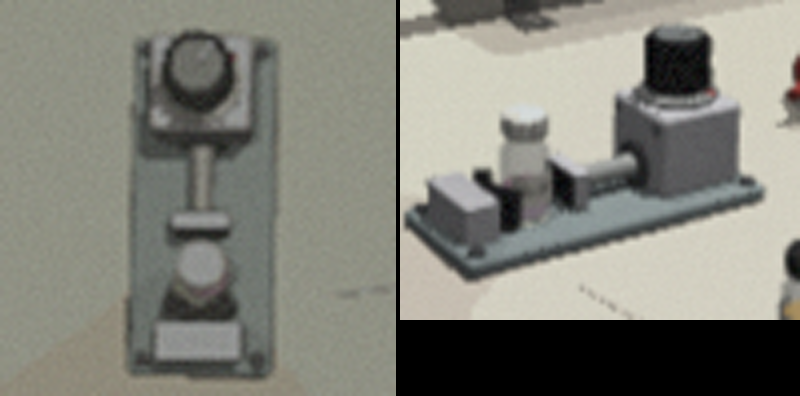

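The vial stands upright on the seat between V-block and jaw, at top crop (202,265). Now I'll wind the wrist back for a full clockwise turn and measure the knob axis.

```bash
python3 -m pendant '0 0 0 -.184; 0 0 0 -.184; 0 0 0 -.184; 0 0 0 -.184; 0 0 0 -.184; 0 0 0 -.184; 0 0 0 -.184; 0 0 0 -.184; 0 0 0 -.184; 0 0 0 -.184' >/dev/null; python3 -m pendant '0 0 0 -.184; 0 0 0 -.184; 0 0 0 -.184; 0 0 0 -.184; 0 0 0 -.184; 0 0 0 -.184; 0 0 0 -.184; 0 0 0 0; 0 0 0 0'; python3 - <<'E'
from h import *
np.set_printoptions(precision=4,suppress=True)
b=cap('top')
P=lambda u,v:(200+u/4.4-.5,155+v/4.4-.5)
print('cap',ray(b,*P(202,262),67),'knob',ray(b,*P(198,68),91))
for n,q in(('top','knob_grip'),('top','vial_white')):
  print([(q,r['p'],r['at']) for r in models.boxes_of(n,q)])
s=ctrl.sense();print(s['joints'],s['ee_rot'],s['eef_pos'],s['wrist_torque'])
E
```

```text
time_s: 12.8
eef_pos: [323.4, -196.2, 205.7]
ee_rot: [-0.0, -0.001, 1.0, 0.0]
force: [-0.1, -0.4, -1.1]
grip_width: 0.702
grip_force: 0.0
cap [ 503.2952 -175.6507   67.    ] knob [ 595.1888 -171.6804   91.    ]
[('knob_grip', 0.58, [596.2, -167.6, 88.1])]
[('vial_white', 0.71, [398.5, -372.5, 57.9]), ('vial_white', 0.67, [496.5, -179.5, 64.9])]
[-0.8585  0.0062  1.9318  0.      1.2036 -2.433 ] [ 0.     -0.0019  1.      0.    ] [ 323.1286 -196.2169  205.7711] [-0.0306  0.0016 -0.0197]
```

```bash
python3 -m pendant '-.03 .004 0 0; -.048 .004 0 0; -.05 .004 0 0; -.05 .004 0 0; -.05 .004 0 0; -.0444 .0041 0 0; 0 0 0 0; 0 0 0 0; 0 0 0 0; 0 0 0 0' 0.7 60;python3 -c "
from h import *
s=ctrl.sense();print(s['joints'],s['ee_rot'],s['wrist_torque'])"
```

```text
time_s: 14.2
eef_pos: [594.8, -171.0, 206.3]
ee_rot: [0.0, -0.002, 1.0, -0.0]
force: [-0.1, -0.5, -0.1]
grip_width: 0.703
grip_force: 0.0
[-4.68998014e-01  5.39776058e-01  1.22843538e+00 -2.45077515e-05
  1.37286497e+00 -2.04416109e+00] [ 2.24541572e-04 -2.18577746e-03  9.99997578e-01 -1.27878010e-04] [ 0.07614124 -0.04248476 -0.04416635]
```

```bash
python3 -m pendant '-.0007 0 .04 0; 0 0 .04 0; 0 0 .03 0; 0 0 .02 0; 0 0 .012 0; 0 0 0 0; 0 0 0 0; 0 0 0 0' 0.7 60;python3 - <<'E'
from h import *
a=cap('scene')
im=cv2.resize(a['color'][160:260,260:360,::-1],(600,600),interpolation=2);cv2.imwrite('pics/m.png',im)
s=ctrl.sense();print(s['wrist_torque'],s['tau'])
E
```

```text
time_s: 15.2
eef_pos: [596.3, -170.9, 64.7]
ee_rot: [0.001, -0.003, 1.0, -0.0]
force: [0.2, -0.4, -0.2]
grip_width: 0.702
grip_force: 0.0
[-0.03207146 -0.02549019  0.02212971] [-1.71198155e-02 -5.41170681e+01 -2.29255664e+01 -6.22336120e-04
 -6.29161859e-04  1.06430273e-04]
```

View pics/m.png

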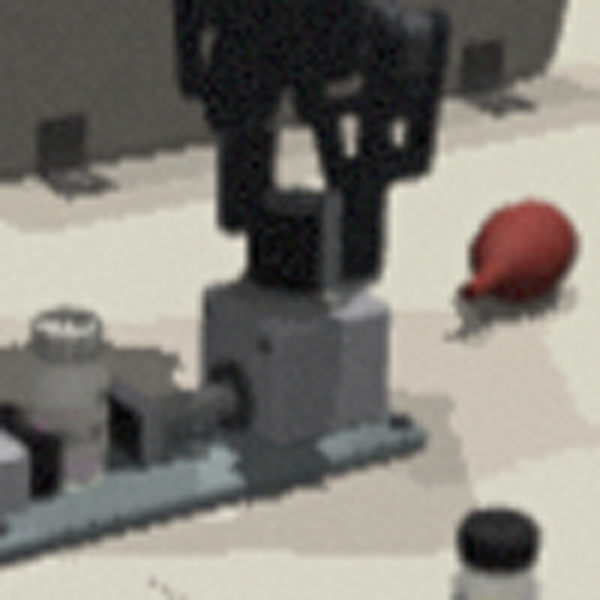

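The fingers straddle the knob at crop (290,240), clear of the gear head, and the vial at (70,390) is still upright. I'll raise 2 mm and grip.

```bash
python3 -m pendant '0 0 -.002 0; 0 0 0 0; 0 0 0 0; 0 0 0 0; 0 0 0 0; 0 0 0 0; 0 0 0 0' 0.2 60;python3 -c "
from h import *
s=ctrl.sense();print(s['joints'][5],s['wrist_torque'],s['tau'])"
```

```text
time_s: 16.12
eef_pos: [596.2, -169.3, 67.1]
ee_rot: [0.0, -0.003, 1.0, 0.001]
force: [-2.4, 8.3, 9.5]
grip_width: 0.363
grip_force: 59.2
-2.043742151357557 [1.41251086 0.44984012 0.0196929 ] [-4.58349958e+00 -4.88903546e+01 -2.26760727e+01 -1.38143845e+00
 -1.55368567e+00 -1.09821450e-02]
```

```bash
python3 -m pendant '0 .0015 0 0; 0 0 0 0.05; 0 0 0 0.1; 0 0 0 0.1; 0 0 0 0'; python3 -c "
from h import *
s=ctrl.sense();print(s['joints'][5],s['wrist_torque'],s['tau'][5])";  python3 -m pendant '0 0 0 0.15; 0 0 0 0.15; 0 0 0 0.15; 0 0 0 0'; python3 -c "
from h import *
s=ctrl.sense();print(s['joints'][5],s['wrist_torque'],s['tau'][5])"
```

```text
time_s: 16.75
eef_pos: [596.2, -168.8, 67.1]
ee_rot: [0.0, 0.123, 0.992, 0.0]
force: [-2.7, 3.1, 8.5]
grip_width: 0.366
grip_force: 59.3
-1.790296099796501 [ 0.53738494  0.483002   -0.07427193] 0.31070854514837265
time_s: 17.25
eef_pos: [596.4, -168.3, 67.1]
ee_rot: [0.0, 0.341, 0.94, 0.001]
force: [-1.5, 5.3, 8.0]
grip_width: 0.363
grip_force: 59.3
-1.3397950727732473 [ 0.89942152  0.24473938 -0.04812548] 0.5280319042503834
```

```bash
cat > t.py <<'E'
from h import *
import sys
np.set_printoptions(precision=3,suppress=True)
a=cap('scene','s%s.png'%sys.argv[1])
ts=[]
s=ctrl.sense();print(s['joints'][5],s['wrist_torque'],s['tau'][5],s['force'])
R=cv2.imread('pics/a.png',0)[218:240,274:294]  # jaw patch at start (scene)
I=cv2.imread('pics/s%s.png'%sys.argv[1],0)[210:250,255:305]
I=cv2.resize(I,None,fx=4,fy=4,interpolation=2);R=cv2.resize(R,None,fx=4,fy=4,interpolation=2)
_,v,_,l=cv2.minMaxLoc(cv2.matchTemplate(I,R,cv2.TM_CCOEFF_NORMED));print('jaw shift px',l[0]/4+255-274,l[1]/4+210-218,v)
print('px per mm x',np.subtract(proj(a,(525,-172,22)),proj(a,(521,-172,22)))/4)
E
python3 t.py 0; python3 -m pendant '0 0 0 0.15; 0 0 0 0.15; 0 0 0 0.15'; python3 t.py 1
```

```text
-1.341028979185583 [ 0.892  0.296 -0.085] 0.06384745705872774 [-1.463  6.034  7.602]
jaw shift px 0.75 0.25 0.7791451215744019
px per mm x [ 0.418 -0.101]
time_s: 17.68
eef_pos: [596.8, -168.0, 67.1]
ee_rot: [0.001, 0.543, 0.839, 0.001]
force: [2.4, 7.4, 6.2]
grip_width: 0.368
grip_force: 59.2
-0.8803574465409312 [ 1.166 -0.08  -0.096] -0.32666701823472977 [0.764 6.925 7.729]
jaw shift px 0.5 -0.25 0.6531180143356323
px per mm x [ 0.418 -0.101]
```

```bash
python3 - <<'E'
import cv2,numpy as np
c=[cv2.resize(cv2.imread('pics/'+f)[195:250,255:325],(400,314),interpolation=2) for f in('a.png','f.png','s0.png','s1.png')]
cv2.imwrite('pics/n.png',np.vstack([np.hstack(c[:2]),np.hstack(c[2:])])[:600])
E
```

```text
(no output)
```

View pics/n.png

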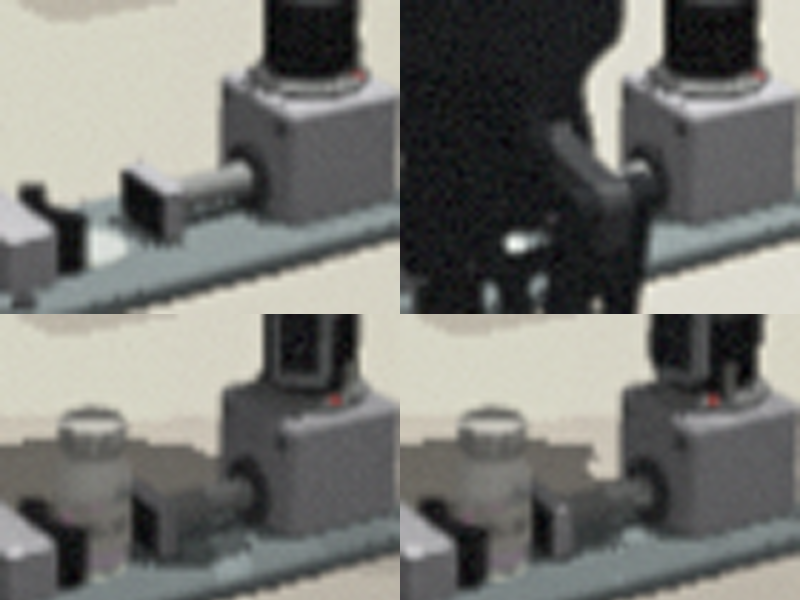

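The collar's red line has moved from (360,75) to (313,400), and the jaw has closed about 5 mm, so the knob is turning properly. I'll continue in small steps and watch the torque.

```bash
cat > u.py <<'E'
from h import *
np.set_printoptions(precision=3,suppress=True)
L=[]
for i in range(4):
    s=ctrl.sense();L.append(np.r_[s['joints'][5],s['tau'][5],s['wrist_torque'],s['force']])
    if i<3: viewer.capture('scene')
print(np.mean(L,0),'sd tz',np.std([l[4] for l in L]))
E
python3 u.py;for i in 1; do python3 -m pendant '0 0 0 0.1; 0 0 0 0.1; 0 0 0 0.1'|grep time; python3 u.py;python3 -m pendant '0 0 0 0.1; 0 0 0 0.1'|grep time; python3 u.py; done
```

```text
[-0.888  0.21   1.177 -0.11  -0.101  1.254  7.15   7.781] sd tz 0.02568511377595672
time_s: 18.25
[-0.588 -0.109  1.314 -0.412 -0.011  2.769  8.388  6.392] sd tz 0.12180387430250854
time_s: 18.65
[-0.388 -0.111  1.313 -0.651 -0.024  4.433  8.511  5.792] sd tz 0.1025431209604693
```

```bash
sed -i 's/range(4)/range(6)/;s/i<3/i<5/' u.py; python3 -m pendant '.0015 .0008 0 0; 0 0 0 0; 0 0 0 0'|grep -E 'time|eef'; python3 u.py; for i in 1; do python3 -m pendant '0 0 0 0.1; 0 0 0 0.1; 0 0 0 0; 0 0 0 0'|grep time; python3 u.py; done
```

```text
time_s: 19.18
eef_pos: [597.4, -167.7, 67.1]
[-0.389 -0.069  0.346  0.209 -0.079 -0.383  1.977  7.023] sd tz 0.016489196438493392
time_s: 19.92
[-0.189 -0.102  0.354 -0.037 -0.115  1.044  1.75   6.196] sd tz 0.03353796690821494
```

```bash
python3 -m pendant '0 0 0 0.08; 0 0 0 0.08; 0 0 0 0; 0 0 0 0'|grep time; python3 u.py; python3 -m pendant '0 0 0 0.08; 0 0 0 0.08; 0 0 0 0; 0 0 0 0'|grep time; python3 u.py
```

```text
time_s: 20.68
[-0.029 -0.102  0.297 -0.205 -0.077  1.875  1.693  5.105] sd tz 0.02764836703152317
time_s: 21.42
[ 0.13  -0.1    0.302 -0.454 -0.103  3.124  2.086  5.827] sd tz 0.03162204387005301
```

```bash
python3 -m pendant '0 0 0 0.08; 0 0 0 0.08; 0 0 0 0; 0 0 0 0'|grep time; python3 u.py
```

```text
time_s: 22.18
[ 0.29  -0.1    0.251 -0.599 -0.101  4.198  1.016  5.08 ] sd tz 0.02830906520882553
```

tau[5] at rest reads the knob torque cleanly: −0.100 is free turning, so the click should read −0.200.

```bash
python3 -m pendant '0 0 0 0.08; 0 0 0 0.08; 0 0 0 0; 0 0 0 0'|grep time; python3 u.py
```

```text
time_s: 22.92
[ 0.45  -0.022  0.152 -0.73  -0.025  4.905  0.467  4.797] sd tz 0.031593926953440855
```

```bash
python3 -m pendant '0 0 0 0.08; 0 0 0 0.08; 0 0 0 0; 0 0 0 0'|grep time; python3 u.py
```

```text
time_s: 23.68
[ 0.61   0.209  0.07  -0.848  0.196  5.381 -0.035  4.158] sd tz 0.016140940338331824
```

```bash
python3 -m pendant '0 0 0 0.05; 0 0 0 0.05; 0 0 0 0; 0 0 0 0'|grep time; python3 u.py
```

```text
time_s: 24.42
[ 0.71   0.21  -0.027 -0.917  0.203  5.58  -0.446  3.289] sd tz 0.011065734791285732
```

The torque plateaus at 0.21, so the clutch is slipping and has clicked. I'll let go and retreat.

```bash
python3 -m pendant '0 0 0 0; 0 0 0 0; 0 0 0 0; 0 0 0 0' 0.75|grep -E 'time|grip'; python3 -m pendant '0 0 -.02 0; 0 0 -.05 0; 0 0 -.05 0; -.02 0 -.03 0; -.05 0 0 0; -.05 0 0 0; -.05 0 0 0; -.05 0 0 0; 0 0 0 0; 0 0 0 0'; python3 - <<'E'
from h import *
b=cap('top');a=cap('scene')
x=cv2.resize(b['color'][155:245,200:290,::-1],None,fx=4.4,fy=4.4,interpolation=2)
y=cv2.resize(a['color'][185:265,240:340,::-1],(400,320),interpolation=2)
w=np.zeros((396,800,3),np.uint8);w[:,:396]=x;w[:320,400:]=y
cv2.imwrite('pics/z.png',w)
E
```

```text
time_s: 25.18
grip_width: 0.752
grip_force: 0.0
time_s: 26.42
eef_pos: [394.3, -252.8, 216.0]
ee_rot: [0.0, 0.98, 0.197, 0.0]
force: [0.6, 0.1, -0.4]
grip_width: 0.748
grip_force: 0.0
```

View pics/z.png

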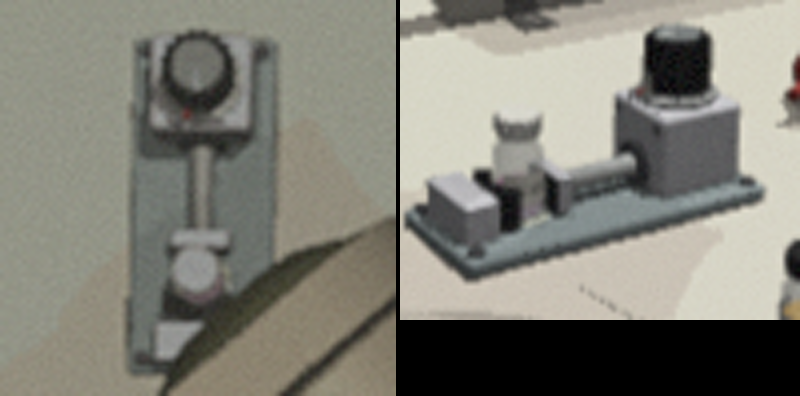

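The vial at top crop (197,272) stands upright, pressed home in the V by the jaw at (200,240), and the arm touches nothing.

```bash
python3 -c "
from rig import ctrl
print(ctrl.finish_job())"
```

```text
the job is handed in; nothing more can be done
None
```

The white-capped vial is clamped upright in the vial clamp: I turned the knob until the clutch slipped at about 0.21 N m, then released it, and the job is handed in; the verdict was not shown.

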